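Set the quarter-turn stud and hold the access cover down on its gasket

TASK

The top access cover is off the bench instrument. First turn the quarter-turn stud in the cover's frame until its wing lines up with the two index marks beside it, then take the cover and set it into its recess with the slot over the stud. Press it down against the springy gasket until it sits flush on the frame, and finish while still holding it pressed there (do not let go: the stud is about to be locked by a colleague); leave the other things on the bench alone.

Things in the scene. Friction and masses are not known exactly. Their poses are not given: they have to be found in the camera images.
- unit: bench instrument, fixed: grey case 300 (x) x 215 (y) mm, flat top 100 mm above the bench. Origin: on the bench under the case's middle; x from front panel (display, knobs) to rear, y left, z up. In the middle of its top is the recess for the cover: 5 mm deep, 176 x 116 mm at its floor, wall bevelled out to 182 x 122 mm at the top
- seat (a point): centre of the recess at frame height (95 mm above the bench, 5 mm below the case's top); axes as the instrument's. The recess's floor is an aluminium frame round an opening; a black gasket strip on it stands 5 mm above it, springy (2 N per mm in all). The cover is home when its origin is here with its axes the same way as these
- stud (a joint): angle of the quarter-turn stud, rad, about the upward axis, positive anticlockwise from above. 0: wing along the instrument's y, in line with the two dark index marks on the frame either side of it: it passes the cover's slot. 1.57: wing along x (locked). Turns from -0.5 to 1.75 with light friction (0.05 N m), stays where left, no stop or click at 0
- stud_wing (a point): middle of the stud's steel wing, on the turning axis, 58 mm from the seat towards the instrument's front (-x), 14.5 mm above the frame. The wing is an upright flat bar 30 mm long, 8 thick, 16 tall (6.5 to 22.5 mm above the frame), a screwdriver slot along its top. The point turns with it: y along its length, x across its thickness
- cover: loose access cover: aluminium plate 170 (x) x 110 (y) x 5 mm, about 0.25 kg, flat on the bench, handle up. Origin: centre of its underside. A slot 15 (x) x 37 (y) mm near its -x end takes the stud's wing; that end goes to the instrument's front. Unpressed, the gasket holds it 3 to 4.5 mm proud; pressing it flush takes about 8 N on top of its weight
- cover_handle (a point): middle of the cover's black handle bar, 33 mm above the cover's underside, over its centre. The bar is 80 mm long along the cover's x, 10 mm wide, 12 mm tall, its underside 22 mm above the plate; two end posts 8 mm thick carry it
- cover_slot (a point): centre of the slot, at the cover's top face
- dish: bystander: small steel dish, 72 mm across, 22 mm tall; origin under its centre; near the cover's slot end
- solder: bystander: solder spool standing upright, 58 mm across, 41 mm tall; origin under its centre; beyond the cover's other end
- fusebox: bystander: small cardboard box 36 x 52 x 16 mm lying on the rear of the instrument's top; origin under its centre
- cutters: bystander: side cutters, 120 mm long, lying on the bench; origin at the joint
- driver: bystander: black screwdriver 190 mm long lying on the bench; origin under its middle
- tipcase: bystander: flat blue plastic case 105 x 26 x 18 mm; origin under its centre
- flux: bystander: small bottle 38 mm across, 85 mm tall, standing; origin under its centre
- pcb: bystander: circuit board 72 x 42 x 4 mm lying on the mat near the row of bins; origin under its centre
Mind the look-alikes: they are no part of the job. Of the things shaped like the cover, the aluminium one is meant.

How it is judged (in metres and radians):
On the way, in this order (a step that is already met when the one before it is completed fails the run):
1. the stud is turned in line with the index marks (within 0.15 rad) while the cover is still off (value of joint stud between -0.15 and 0.15 rad and horizontal distance between cover and seat above 0.12 m), for 0.3 s.
2. the cover is down in its recess, the stud's wing through its slot (x of cover in the frame of seat between -0.007 and 0.007 m and y of cover in the frame of seat between -0.007 and 0.007 m and z of cover in the frame of seat below 0.009 m and angle between the x axis of cover and the x axis of unit, either way round below 0.1 rad), for 0.1 s.
At the end, for the whole second after the job is handed in: Stud within 0.2 rad of the marks; cover square in its recess (origin within 6 mm of the seat in x and y, 0.08 rad in yaw, level to 0.02 rad), within 1.5 mm of the frame with over 8 N on frame and gasket together, at rest, and the robot still pressing or gripping it (over 4 N) (value of joint stud between -0.2 and 0.2 rad and x of cover in the frame of seat between -0.006 and 0.006 m and y of cover in the frame of seat between -0.006 and 0.006 m and z of cover in the frame of seat between -0.003 and 0.0015 m and angle between the x axis of cover and the x axis of unit, either way round below 0.08 rad and angle between the z axis of cover and the z axis of unit, either way round below 0.02 rad and linear speed of cover below 0.02 m/s and contact force between cover and unit above 8 N and contact force between any of the fingers, the arm and cover above 4 N); the arm keeps its last pose, push and grip.
It fails at once if a bystander is moved by more than 20 mm (distance of any of dish, solder, fusebox, cutters, driver, tipcase, flux, pcb from where it was at the start of the episode above 0.02 m).
It also fails if it takes over 61 s, if anything falls off the work surface, if the arm or the gripper's body presses on something with over 40 N, if the wrist force passes 120 N, or if a joint passes its speed limit or range.

ROBOT

A 6-joint arm with a two-finger parallel gripper is mounted at the origin on the work surface. World frame = base frame: x ahead of the robot, y to its left, z up, the work surface at z = 0. Lengths are in mm, angles in rad, forces in N, time in s.
With the tool pointing down it reaches from about 275 to 825 mm from the base axis. Payload 4.9 kg.
Tool frame: the origin (TCP) lies at the very end of the fingers, on their centre line; the grasp point (between the pads) lies 19 mm behind it; z points along the fingers, y is the line along which they close (so a half turn about z gives the same grasp; the last joint's range is limited). The gripper opens to 85 mm and grips with 20 to 120 N. Pads are 22 mm wide; open, the fingers measure 114 mm over their backs; the gripper's body (76 mm by 85 mm) begins 54 mm behind the grasp point. The pads swing forward as they close: fully open they stand 13 mm farther back than shut.
Start: joints at [0.997, 0.326, -0.193, 1.052, 0, 1.437], TCP at [234.164, 497.68, 231.281] pointing down, gripper open.
Joint ranges: [-2.65, 2.65], [-0.97, 1.79], [-1.3, 1.35], [-1.93, 2.1], [-1.47, 1.37], [-3.14, 3.14]. Speed limits (rad/s): [2.57, 2.57, 3.14, 3.14, 3.14, 3.14].

INTERFACE

Orientations are given as [roll, pitch, yaw] about the fixed x, y, z axes, in that order (R = Rz(yaw) Ry(pitch) Rx(roll)).
In Python, from bench import bot, solve_ik, imaging gives the robot as it stands. Calls block until the motion is done:
- bot.move_ptp(position, orientation): joint-space move of the TCP to a pose.
- bot.movel(position, rot=None, max_speed=150, threshold=None): straight line of the TCP; rot=None keeps the orientation; max_speed is the mean speed in mm/s. With threshold (N) it stops when the force on the tool has changed by that much, and returns True; else False.
- bot.move_j(angles): joint-space move.
- bot.grip(opening, effort=None): opening from 0.0 (shut) to 1.0 (fully open); effort is the grip in N (None keeps the last); returns when the fingers have stopped.
- bot.dwell(seconds).
- solve_ik(position, orientation): joint angles nearest the present ones, or None.
- bot.get_state(): the state.
- imaging.capture(name): name is "side" or "top"; returns the picture (384x512x3 uint8, blue, green, red); there is no depth.
- imaging.camera_model(name): a dict with "K" (3x3 intrinsics, pixels), "k1" (the pictures are not rectified: a ray, as slopes to the right and down, at radius r is drawn at 1 + k1 r^2 times it, then the intrinsics apply), "position" and "rotation" of the camera in the world. Camera axes: x right, y up, looking along -z (the intrinsics and any distortion apply to the point x, -y, -z); pixel columns grow to the right and rows downward; lengths in mm; the calibration is good to about 2 mm. A picture is of the moment at which its call begins. camera_model takes no time and is no camera call.
A pose or a line that the arm cannot do raises bot.IKError and nothing moves.
- bot.sign_off(): hands the job in; it is judged then, once.
The state is a dict: "t": time; "qpos": joint angles; "joint_velocities": joint speeds; "effort": joint torques, N m; "tcp_pos": TCP position; "orientation": TCP orientation; "contact_force": force on the tool from outside, world axes, zero at the start; "wrist_torque": the same for the moment, N m; "opening": opening from 0.0 (shut) to 1.0 (fully open); "gripper_force": force on a finger pad.
Only numpy, scipy, OpenCV 4.12 (cv2) and the standard library are available. Lean on these libraries where they do the work, as an engineer would, in place of code of your own. Each camera call takes 0.05 s, during which the arm holds its last target. There are 200 camera calls.

## Working session

There is one attempt and no reset: what is moved stays moved. The work goes in short steps, each a Python script; the robot and the scene stay as the last script left them, time stands still between calls to the robot, and variables do not carry over. Pictures are saved under pics/ and viewed, at most 10 in all, crops included, and the job is handed in when it is done.

```bash
mkdir -p pics; ls; python3 - <<'E'
from bench import bot, imaging
import cv2
for n in("top","side"):
    cv2.imwrite(f"pics/{n}0.png",imaging.capture(n)); m=imaging.camera_model(n); print(n,m)
print(bot.get_state())
E
```

```text
pics
top {'K': array([[490.52763958,   0.        , 256.17268908],
       [  0.        , 490.52763958, 200.53968692],
       [  0.        ,   0.        ,   1.        ]]), 'k1': -0.049368455114686405, 'position': array([ 429.39313138,   16.02866833, 1490.44563356]), 'rotation': array([ 8.90847483e-02,  1.91713066e-05, -1.55648803e+00])}
side {'K': array([[395.75228578,   0.        , 258.77146923],
       [  0.        , 395.75228578, 190.55912177],
       [  0.        ,   0.        ,   1.        ]]), 'k1': -0.1340052829945814, 'position': array([ -10.71730109, -827.30139743,  791.8642759 ]), 'rotation': array([ 0.95410726, -0.01866629, -0.56514503])}
{'t': 0.1, 'qpos': array([ 9.96790939e-01,  3.26844232e-01, -1.93534521e-01,  1.05203676e+00,
       -1.34474901e-05,  1.43661965e+00]), 'joint_velocities': array([-0.00031521, -0.00108892,  0.00364557, -0.00041313, -0.00166743,
       -0.00144481]), 'effort': array([ 1.14621784e-03, -4.44237721e+01,  2.63039249e+01,  7.81882962e-03,
       -8.68677239e-05, -1.16823065e-05]), 'tcp_pos': array([233.85474814, 497.18506811, 230.57484869]), 'orientation': array([-3.13998622e+00, -2.03279343e-04,  2.70176379e+00]), 'contact_force': array([-0.61709043, -0.06099296, -0.60747712]), 'wrist_torque': array([-0.03224751, -0.03881948, -0.03371744]), 'gripper_force': 0.0, 'opening': 1.0036856408283734}
```

View pics/top0.png

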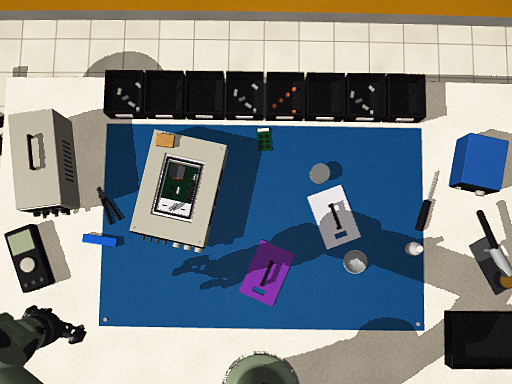

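View pics/side0.png

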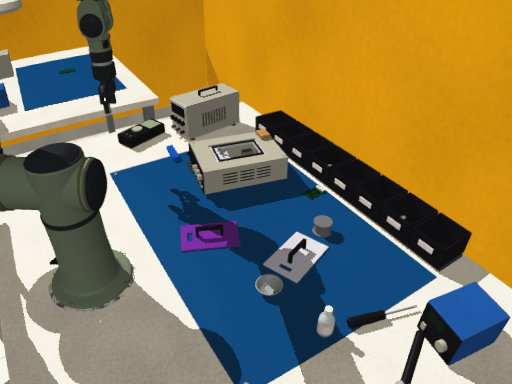

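The top view shows the instrument around (180,190) with its front facing down-image. The aluminium cover is at (334,217), slot end at about (342,238) near the dish. The purple plate is the decoy. I'll enlarge both.

```bash
python3 - <<'E'
import cv2,numpy as np
im=cv2.imread("pics/top0.png")
a=cv2.resize(im[150:230,145:211],None,fx=6,fy=6,interpolation=cv2.INTER_CUBIC)
b=cv2.resize(im[180:260,300:366],None,fx=6,fy=6,interpolation=cv2.INTER_CUBIC)
cv2.imwrite("pics/crop1.png",np.hstack([a,b]))
E
cat > h.py <<'E'
import numpy as np, cv2
from scipy.spatial.transform import Rotation as Ro
from bench import imaging
def cam(n):
    m=imaging.camera_model(n); return m,Ro.from_euler('xyz',m['rotation']).as_matrix()
def ray(n,uv):
    m,R=cam(n); K=m['K']
    p=cv2.undistortPoints(np.array([[uv]],float),K,np.array([m['k1'],0,0,0.]))[0,0]
    return m['position'],R@np.array([p[0],-p[1],-1])
def at(n,uv,z):
    c,d=ray(n,uv); return c+d*(z-c[2])/d[2]
def proj(n,P):
    m,R=cam(n); q=(np.atleast_2d(P)-m['position'])@R
    s=np.c_[-q[:,0]/q[:,2],q[:,1]/q[:,2]]; s=s*(1+m['k1']*(s**2).sum(1,keepdims=True))
    return s*m['K'][0,0]+m['K'][:2,2]
E
```

```text
(no output)
```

View pics/crop1.png

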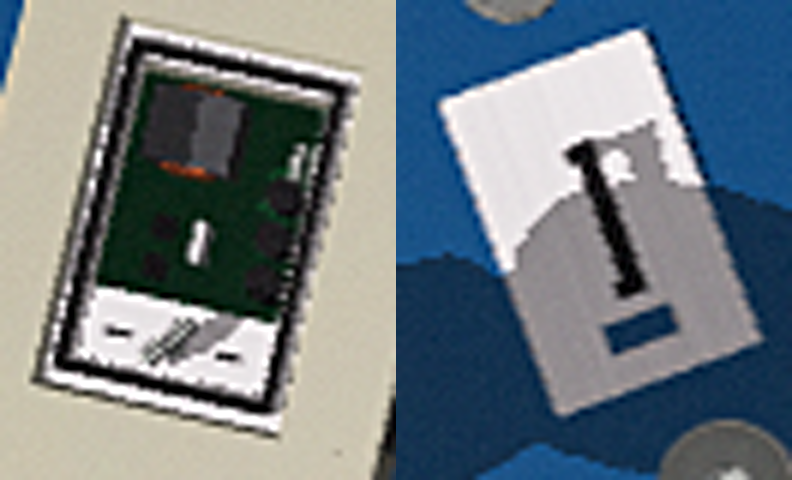

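```bash
cat >> h.py <<'E'
def fit(model,meas):
    a=model-model.mean(0); b=meas-meas.mean(0); H=a.T@b
    th=np.arctan2(H[0,1]-H[1,0],H[0,0]+H[1,1]); c,s=np.cos(th),np.sin(th); R=np.array([[c,-s],[s,c]])
    t=meas.mean(0)-R@model.mean(0); return t,th,np.linalg.norm(model@R.T+t-meas,axis=1)
E
python3 - <<'E'
from h import *
def px(x,y,ox,oy): return ((x+.5)/6-.5+ox,(y+.5)/6-.5+oy)
# order: front-left? image TL=(+x,+y) TR=(+x,-y) BR=(-x,-y) BL=(-x,+y)
S=np.array([[1,1],[1,-1],[-1,-1],[-1,1]])
U=np.array([at("top",px(*p,145,150),100)[:2] for p in [(123,18),(362,75),(280,435),(35,380)]])
print("recess",fit(S*[91,61],U))
C=np.array([at("top",px(p[0]-396,p[1],300,180),5)[:2] for p in [(437,102),(648,28),(762,338),(560,415)]])
print("cover man",fit(S*[85,55],C))
im=cv2.imread("pics/top0.png").astype(int)
def rect(mask,seed,z):
    n,l=cv2.connectedComponents(mask.astype(np.uint8),connectivity=4)
    c,_=cv2.findContours((l==l[seed[1],seed[0]]).astype(np.uint8),cv2.RETR_EXTERNAL,cv2.CHAIN_APPROX_NONE)
    c=max(c,key=cv2.contourArea)[:,0]
    w=np.array([at("top",p,z)[:2] for p in c],np.float32); return cv2.minAreaRect(w)
nb=im[...,0]-im[...,2]<40
print("cover rect",rect(nb,(325,200),5))
print("case rect",rect(nb&(im.sum(2)>430),(150,200),100))
M=[at("top",px(*p,145,150),95)[:2] for p in [(118,331),(229,356)]]; print("marks mid",np.mean(M,0),M)
W=[at("top",px(*p,145,150),117.5)[:2] for p in [(150,358),(195,322)]]; print("wing",np.mean(W,0),W)
hb=[at("top",px(p[0]-396,p[1],300,180),39)[:2] for p in [(580,150),(630,290)]]; print("handle",np.mean(hb,0),np.linalg.norm(hb[0]-hb[1]))
sl=at("top",px(641-396,330,300,180),5);print("slot",sl)
E
```

```text
recess (array([588.50906938, 241.9363619 ]), np.float64(-0.20574439673019465), array([2.07386686, 4.03946549, 2.62961798, 2.80552805]))
cover man (array([ 517.53605173, -218.58779311]), np.float64(0.36505011460830283), array([2.27696854, 2.67174138, 1.38120953, 0.53987665]))
cover rect ((517.0243530273438, -218.00927734375), (170.32472229003906, 113.43962097167969), 20.959762573242188)
case rect ((589.0777587890625, 242.08724975585938), (215.69189453125, 300.3216247558594), 78.18518829345703)
marks mid [532.59738601 253.7656698 ] [array([538.17958019, 280.43797951]), array([527.01519184, 227.09336008])]
wing [532.57053794 250.42451796] [array([523.96156832, 260.74848674]), array([541.17950757, 240.10054918])]
handle [ 515.62957894 -214.79885873] 73.29129455885605
slot [ 462.26948998 -238.47881467    5.        ]
```

The numbers agree. The case fits at 300.3 x 215.7 mm and the cover at 170 x 113 mm. The midpoint of the index marks matches the computed stud axis within 1 mm. The wing stands at about +0.90 rad. Next I'll turn the stud.

```bash
cat >> h.py <<'E'
SEAT=np.array([589.,242.]); UY=-0.206; COV=np.array([517.,-218.1]); CY=0.3655
STUD=SEAT-58*np.array([np.cos(UY),np.sin(UY)])
E
python3 - <<'E'
from h import *
from bench import bot, solve_ik
pi=np.pi
for y in (UY+.9+pi/2,UY+pi/2,UY+.9-pi/2,UY-pi/2): print(y,solve_ik([*STUD,101.5],[pi,0,y]))
y0,y1=UY+.9+pi/2,UY+pi/2
if solve_ik([*STUD,101.5],[pi,0,y0]) is None or solve_ik([*STUD,101.5],[pi,0,y1]) is None: y0-=pi;y1-=pi
bot.move_ptp([*STUD,190],[pi,0,y0]); bot.grip(0.3,20)
print(bot.movel([*STUD,101.5],max_speed=100,threshold=8)); s=bot.get_state(); print(s['tcp_pos'],s['contact_force'],s['t'])
bot.grip(0.0,20); s=bot.get_state(); print(s['opening'],s['gripper_force'],s['contact_force'])
cv2.imwrite("pics/side1.png",cv2.resize(imaging.capture("side")[100:230,150:330],None,fx=4,fy=4,interpolation=cv2.INTER_CUBIC))
E
```

```text
2.2647963267948965 [ 0.31992444  0.51093709 -0.26203447  0.79782477  0.          1.19672077]
1.3647963267948966 [ 0.31992444  0.51093709 -0.26203447  0.79782477  0.          2.09672077]
-0.8767963267948965 [ 0.31992444  0.51093709 -0.26203447  0.79782477  0.         -1.94487188]
-1.7767963267948965 [ 0.31992444  0.51093709 -0.26203447  0.79782477  0.         -1.04487188]
False
[532.75240379 254.0591703  102.14519061] [-0.02594457 -0.26999876 -0.23075849] 3.175
0.08193287712309473 25.199646055698395 [ 5.0655447   3.82721969 -3.58647347]
```

View pics/side1.png

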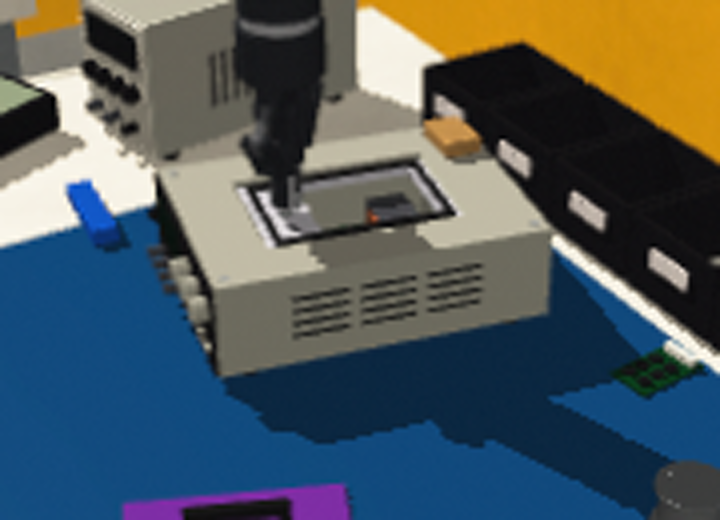

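The fingers hold the wing at about 7 mm opening with 25 N at the pad. Now I'll turn by −0.9 rad.

```bash
python3 - <<'E'
from h import *
from bench import bot
pi=np.pi
bot.movel([*STUD,101.5],rot=[pi,0,UY+pi/2],max_speed=100)
s=bot.get_state(); print(s['opening'],s['gripper_force'],s['contact_force'],s['tcp_pos'],s['orientation'],s['t'])
bot.dwell(.3); bot.grip(0.3); bot.movel([*STUD,200])
bot.move_ptp([*COV,150],[pi,0,CY+pi if False else CY]); bot.grip(1.0)
s=bot.get_state();print(s['qpos'],s['t'])
cv2.imwrite("pics/top2.png",cv2.resize(imaging.capture("top")[150:230,145:211],None,fx=6,fy=6,interpolation=cv2.INTER_CUBIC))
E
```

```text
0.08305783351994178 25.656565725803375 [ 2.45330762  5.14133694 -0.05829909] [533.82714857 255.43744222 102.67912918] [ 3.13899687 -0.00400999  1.36613691] 4.5667
[-5.30732336e-01  4.12780062e-01 -2.84155265e-01  8.73936776e-01
  2.80331806e-05  2.24534452e+00] 8.3333
```

View pics/top2.png

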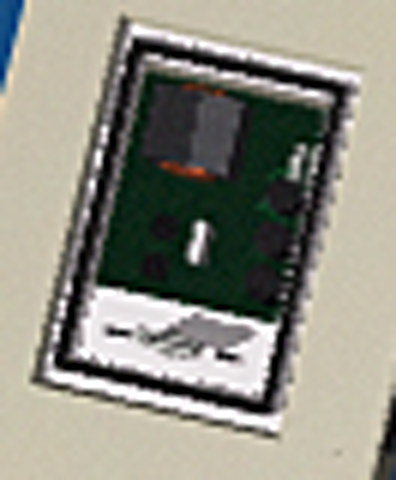

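The wing is now in line with the marks at (118,331) and (229,356). For the cover I'll use the other wrist half-turn, so the placing yaw stays inside the last joint's range.

```bash
python3 - <<'E'
from h import *
from bench import bot
pi=np.pi
bot.move_ptp([*COV,120],[pi,0,CY-pi]); bot.grip(0.7)
print(bot.get_state()['qpos'][5])
print(bot.movel([*COV,14.5],max_speed=80,threshold=8)); s=bot.get_state(); print(s['tcp_pos'],s['contact_force'],s['t'])
bot.grip(0.0,100); s=bot.get_state(); print(s['opening'],s['gripper_force'],s['contact_force'],s['tcp_pos'])
bot.movel([*COV,60],max_speed=60); s=bot.get_state(); print(s['opening'],s['gripper_force'],s['contact_force'],s['wrist_torque'],s['tcp_pos'],s['orientation'],s['t'])
a=imaging.capture("top")[180:280,290:390]; b=imaging.capture("side")[190:290,240:340]
cv2.imwrite("pics/g.png",np.hstack([cv2.resize(i,None,fx=4,fy=4,interpolation=cv2.INTER_CUBIC) for i in(a,b)]))
E
```

```text
-0.8962003277004892
False
[ 517.44074607 -218.3451974    15.04309901] [-0.05005604  0.76875911 -0.75020517] 12.8833
0.0942790643840056 98.05317163467407 [-1.30021508  2.0317106   4.97907229] [ 517.07228522 -217.95518192   14.90951659]
0.09059492932065052 97.51624345779419 [-0.90279088  0.41945487 -1.71770164] [-0.02324418 -0.00465056  0.01804753] [ 516.77913675 -217.96461109   59.78331905] [ 3.14127658e+00 -2.55427981e-04 -2.77607461e+00] 14.3167
```

View pics/g.png

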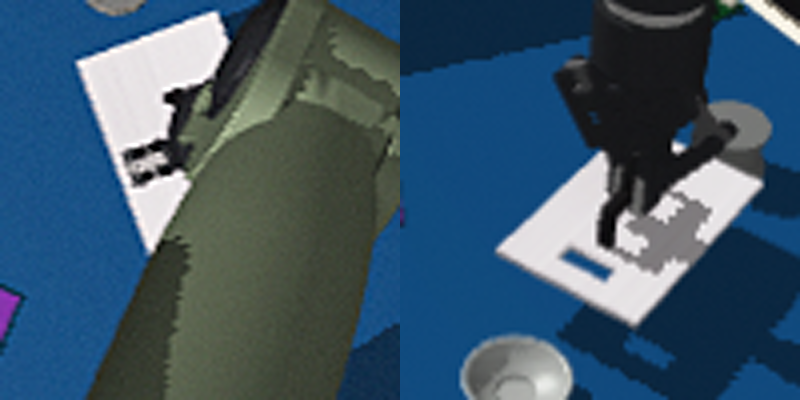

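The cover is held level and square: side view shows the slot clear at about (585,262) of the picture, dish untouched. I'll carry it over the recess and lower it with force guarding.

```bash
cat >> h.py <<'E'
S2=np.array([590.2,243.2])
E
python3 - <<'E'
from h import *
from bench import bot
pi=np.pi
bot.movel([*COV,180],max_speed=150)
bot.move_ptp([*S2,180],[pi,0,UY-pi]); bot.movel([*S2,140],max_speed=80); bot.dwell(.3)
s=bot.get_state(); print(s['tcp_pos'],s['orientation'],s['contact_force'],s['t'],s['opening'])
im=imaging.capture("side"); cv2.imwrite("pics/h.png",cv2.resize(im[110:210,170:310],None,fx=5.5,fy=5.5,interpolation=cv2.INTER_CUBIC))
c,sn=np.cos(UY),np.sin(UY); R=np.array([[c,-sn],[sn,c]])
T=s['tcp_pos'][:2]; z=s['tcp_pos'][2]-14.9+5
P=np.array([[85,55],[85,-55],[-85,-55],[-85,55],[-58+7.5,18.5],[-58+7.5,-18.5],[-58-7.5,-18.5],[-58-7.5,18.5]])
print(((proj("side",np.c_[P@R.T+T,np.full(8,z)])-[170,110]+.5)*5.5-.5).round(1))
Q=np.array([[91,61],[91,-61],[-91,-61],[-91,61]])
print(((proj("side",np.c_[Q@R.T+S2,np.full(4,100)])-[170,110]+.5)*5.5-.5).round(1))
E
```

```text
[590.50801056 243.32431075 140.53579994] [3.14116442e+00 8.25476776e-04 2.93565293e+00] [ 0.0918923  -0.36195494 -2.26946809] 18.025 0.09376034848055091
[[464.  120.4]
 [523.8 195.8]
 [262.4 239.5]
 [216.5 159. ]
 [283.6 176.1]
 [300.  202.8]
 [276.8 206.7]
 [260.8 179.8]]
[[468.4 156.1]
 [534.4 241.3]
 [257.2 289.6]
 [207.3 198.1]]
```

View pics/h.png

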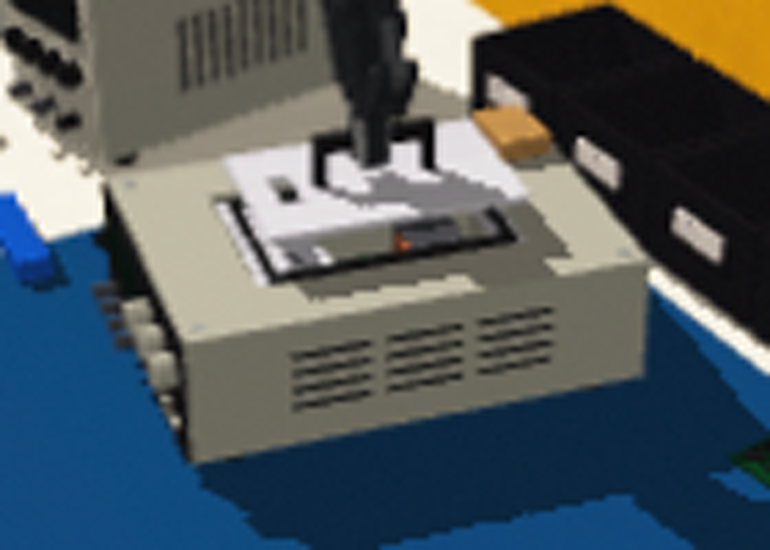

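The cover corners seen at (224,157), (270,238) and the slot at (287,188), and the recess corners at (215,198) and (265,287), all sit about +7 px (1.3 raw px) from prediction. That is a common bias, so the relative alignment is good. Lowering now.

```bash
python3 - <<'E'
from h import *
from bench import bot
def show(m):
    s=bot.get_state(); print(m,s['tcp_pos'].round(2),s['contact_force'].round(2),s['wrist_torque'].round(3),round(s['t'],2),round(s['opening'],3))
    return s
r=bot.movel([*S2,118],max_speed=40,threshold=5); show(r)
if not r:
    r=bot.movel([*S2,111],max_speed=15,threshold=7); show(r)
E
```

```text
False [590.21 243.23 117.93] [ 0.61 -0.49 -1.26] [ 0.001 -0.062  0.021] 18.77 0.092
True [590.69 243.32 112.65] [-1.13 -0.41  5.35] [-0.048  0.21   0.005] 19.21 0.091
```

The slot went over the wing with no resistance, and contact came at gasket height. I'll press on in steps and watch for the stiff stop at flush.

```bash
python3 - <<'E'
from h import *
from bench import bot
for z in np.arange(112,101.9,-1):
    bot.movel([*S2,z],max_speed=15); bot.dwell(.2); s=bot.get_state()
    print(z,s['tcp_pos'].round(2),s['contact_force'].round(2),s['wrist_torque'].round(3),round(s['t'],2),round(s['opening'],3))
    if s['contact_force'][2]>17: break
im=imaging.capture("side"); cv2.imwrite("pics/p.png",cv2.resize(im[110:210,170:310],None,fx=5.5,fy=5.5,interpolation=cv2.INTER_CUBIC))
E
```

```text
112.0 [590.63 243.32 112.64] [-0.82  0.45  5.24] [-0.016  0.204 -0.008] 19.66 0.095
111.0 [590.76 243.3  112.27] [-2.72 -0.6   9.34] [-0.209  0.498  0.025] 20.11 0.094
110.0 [590.91 243.32 111.93] [-3.51 -1.46 11.85] [-0.253  0.791 -0.039] 20.56 0.096
109.0 [591.07 243.3  111.59] [-4.05 -1.73 15.55] [-0.293  1.028 -0.077] 21.01 0.098
108.0 [591.18 243.31 111.21] [-4.18 -2.01 20.08] [-0.483  1.38  -0.015] 21.46 0.092
```

View pics/p.png

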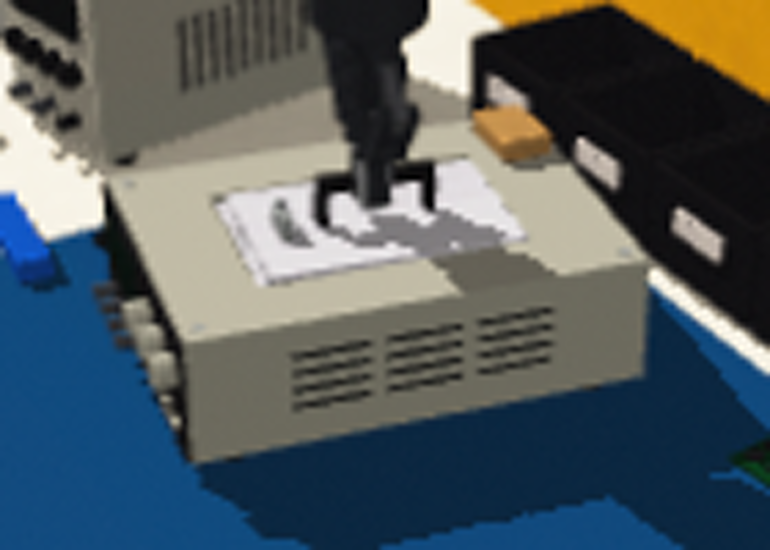

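The force rises at about 11 N/mm, where the gasket gives 2. The lateral force (−4, −2) says an edge is riding on the rear/left bevel. I'll back off, shift −x/−y and press again.

```bash
python3 - <<'E'
from h import *
from bench import bot
for sh in ([-1.5,-1.3],[-3.,-1.8]):
    p=S2+sh
    bot.movel([*S2,115],max_speed=30); bot.movel([*p,115],max_speed=30); print(sh)
    for z in (113,112,111,110,109,108):
        bot.movel([*p,z],max_speed=15); bot.dwell(.2); s=bot.get_state()
        print(z,s['tcp_pos'].round(2),s['contact_force'].round(2),s['wrist_torque'].round(3),round(s['t'],2),s['orientation'].round(4))
        if s['contact_force'][2]>17: break
E
```

```text
[-1.5, -1.3]
113 [588.42 241.75 113.04] [-2.38 -1.21  1.3 ] [-0.183  0.327 -0.001] 22.62 [-3.1405e+00 -1.6000e-03  2.9355e+00]
112 [588.5  241.8  112.03] [-2.96 -1.48  1.46] [-0.335  0.607 -0.016] 23.07 [-3.1406e+00 -1.5000e-03  2.9355e+00]
111 [588.56 241.83 111.05] [-4.56 -1.54  5.4 ] [-0.437  0.843 -0.019] 23.52 [-3.1407e+00 -1.4000e-03  2.9355e+00]
110 [588.55 241.85 110.29] [-5.07 -1.99  6.87] [-0.516  0.964 -0.008] 23.98 [-3.1408e+00 -1.4000e-03  2.9355e+00]
109 [588.67 241.97 109.98] [-6.64 -2.5  10.18] [-0.484  1.195 -0.003] 24.43 [-3.1411e+00 -9.0000e-04  2.9355e+00]
108 [588.67 241.93 109.92] [-7.72 -2.88 16.2 ] [-0.671  1.701  0.022] 24.88 [-3.1412e+00 -4.0000e-04  2.9356e+00]
[-3.0, -1.8]
113 [587.31 241.6  113.19] [-0.23  1.41  1.  ] [ 0.396 -0.016 -0.15 ] 26.02 [-3.1414e+00 -1.1000e-03  2.9356e+00]
112 [587.27 241.63 112.19] [-0.63  3.14  2.52] [ 0.509  0.15  -0.088] 26.47 [-3.1414e+00 -1.1000e-03  2.9357e+00]
111 [587.29 241.63 111.3 ] [-1.22  2.71  6.19] [ 0.54   0.267 -0.144] 26.92 [-3.1414e+00 -1.0000e-03  2.9357e+00]
110 [587.41 241.67 110.84] [-1.65  2.36  7.56] [ 0.564  0.513 -0.039] 27.37 [ 3.1415e+00 -6.0000e-04  2.9358e+00]
109 [587.53 241.79 110.51] [-3.45  2.63 11.94] [ 0.47   0.723 -0.018] 27.82 [ 3.1412e+00 -1.0000e-04  2.9359e+00]
108 [587.58 241.92 110.25] [-5.73  2.37 16.56] [ 0.398  1.057 -0.021] 28.27 [3.1409e+00 3.0000e-04 2.9360e+00]
```

The first shift bottomed at z ≈ 109.9, which is the expected flush height. The pitch moment suggests the cover sits slightly tilted in the grip. I'll unload, loosen briefly so it settles level on the gasket, regrip and press straight down.

```bash
python3 - <<'E'
from h import *
from bench import bot
def show(m):
    s=bot.get_state(); print(m,s['tcp_pos'].round(2),s['contact_force'].round(2),s['wrist_torque'].round(3),round(s['t'],2),round(s['opening'],3)); return s
p=S2+[-2.,-1.5]
bot.movel([*p,113.5],max_speed=20); show('pre')
bot.grip(0.35); bot.dwell(.5); show('open')
im=imaging.capture("side"); cv2.imwrite("pics/q.png",cv2.resize(im[130:180,195:285],None,fx=8,fy=8,interpolation=cv2.INTER_CUBIC))
bot.grip(0.0,60); bot.dwell(.2); show('grip')
for z in (112,111,110,109,108):
    bot.movel([*p,z],max_speed=15); bot.dwell(.2); s=show(z)
    if s['contact_force'][2]>17: break
E
```

```text
pre [587.84 241.58 112.98] [-2.16  2.5   1.87] [ 0.521  0.364 -0.053] 28.7 0.092
open [588.22 241.7  113.53] [-0.52  0.66  0.26] [-0.004  0.005  0.005] 29.54 0.351
grip [588.19 241.66 113.57] [ 0.8  -0.24  0.11] [-0.084  0.05  -0.03 ] 30.1 0.103
112 [588.24 241.66 112.19] [-1.09 -0.76  3.57] [-0.181  0.315 -0.011] 30.55 0.1
111 [588.25 241.65 111.27] [-2.63 -1.21  5.29] [-0.181  0.443 -0.026] 31.0 0.104
110 [588.33 241.82 110.79] [-3.87 -0.11  8.51] [-0.237  0.573 -0.024] 31.45 0.101
109 [588.47 241.97 110.44] [-3.19 -1.26 11.6 ] [-0.196  0.81  -0.035] 31.9 0.106
108 [588.48 241.98 110.33] [-5.62 -1.83 16.7 ] [-0.379  1.231  0.023] 32.35 0.103
```

View pics/q.png

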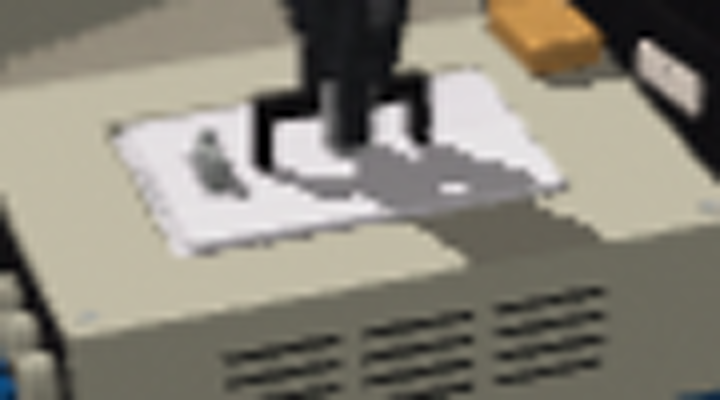

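The last step was stiff (46 N/mm at z ≈ 110.4), which looks like frame contact after about 3.2 mm of gasket travel. I'll ease the sideways load and press a bit more to confirm a real stop.

```bash
python3 - <<'E'
from h import *
from bench import bot
def show(m):
    s=bot.get_state(); print(m,s['tcp_pos'].round(2),s['contact_force'].round(2),s['wrist_torque'].round(3),round(s['t'],2),round(s['opening'],3),s['orientation'].round(4)); return s
p=S2+[-2.9,-1.8]
for z in (108,107,106,105):
    bot.movel([*p,z],max_speed=15); bot.dwell(.3); s=show(z)
    if s['contact_force'][2]>28: break
im=imaging.capture("side"); t=imaging.capture("top")
cv2.imwrite("pics/r.png",np.vstack([cv2.resize(im[135:175,200:280],(720,360),interpolation=cv2.INTER_CUBIC)]))
E
```

```text
108 [588.48 241.96 110.34] [-4.04 -0.98 14.47] [-0.182  0.706 -0.004] 32.9 0.101 [3.1404e+00 1.7000e-03 2.9357e+00]
107 [588.5  241.96 110.33] [-5.61 -1.57 19.82] [-0.356  1.182  0.026] 33.45 0.103 [3.1402e+00 2.2000e-03 2.9358e+00]
106 [588.52 241.97 110.3 ] [-8.78 -2.87 25.8 ] [-0.48   1.611 -0.028] 34.0 0.1 [3.1401e+00 2.7000e-03 2.9358e+00]
105 [588.57 241.98 110.26] [-10.75  -3.46  31.1 ] [-0.645  2.094  0.023] 34.55 0.101 [3.1399 0.0032 2.9358]
```

View pics/r.png

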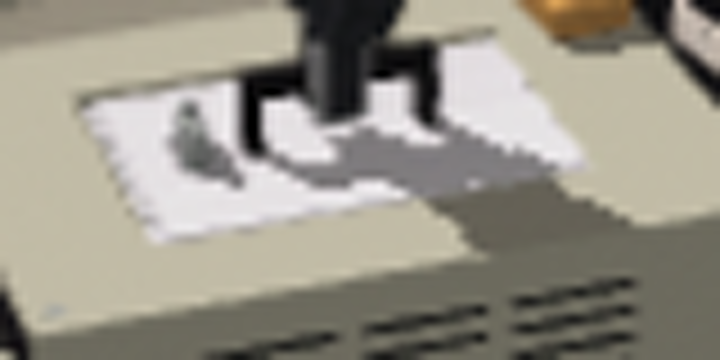

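Between 14 and 31 N it moves only 0.08 mm, so it is on the frame. The picture shows the cover even with the case top on all sides, with the wing through the slot at (190,145). I'll ease to about 25 N and hand in.

```bash
python3 - <<'E'
from h import *
from bench import bot
bot.movel([*(S2+[-2.9,-1.8]),106],max_speed=15); bot.dwell(.5)
s=bot.get_state(); print(s['tcp_pos'],s['contact_force'],s['t'])
print(bot.sign_off())
E
```

```text
[588.53240648 241.97093266 110.26492126] [-7.44565959 -2.29998373 25.30296008] 35.4
the job is handed in; nothing more can be done
None
```

I turned the stud in line with its marks, set the cover in its recess over the wing and handed in at about 35 s, still gripping it and pressing it against the frame with about 25 N; the hand-in returned no verdict.

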